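Refit the cup warmer's push-and-hold knob

TASK

The control knob has come off the little cup warmer. Pick it up, turn it so that the flat in its bore matches the flat on the warmer's upright D-shaped shaft (the knob's white pointer then points to the side where the shaft is cut flat, along the white line on the panel beside it), push it fully home on the shaft, and press knob and sprung shaft in to the stop to start the warmer. Finish while still holding the knob pressed in; do not let go. Leave the bell, the saucer and the stamp where they stand.

Things in the scene. Friction and masses are not known exactly. Their poses are not given: they have to be found in the camera images.
- knob: Loose black appliance knob, 45 mm across, 40 mm tall, 42 to 84 g, upright on the counter. Origin: centre of its underside, z up. Fluted skirt z = 0 to 18 mm; on it a grey bar grip, 40 mm long (x), 14 mm wide (y), z = 18 to 40 mm, to be gripped across its width; a white pointer line on the bar's +x end.
- knob_seat (a point): Centre of the closed upper end of the knob's bore, 14 mm above the knob's origin, axes as the knob; it rests on the shaft tip when the knob is fully home. The bore opens downwards at the origin: D-shaped, 17.6 mm in diameter, 14 mm deep, its flat on the +x side (under the pointer), 3.3 mm from the axis.
- knob_pointer (a point): Tip of the white pointer: 18 mm along the knob's +x from its axis, at its top, z = 40 mm. Axes as the knob.
- warmer: Cup warmer fixed to the counter: white box 140 mm (x) by 200 mm (y), its aluminium top 45 mm above the counter; dark round hot plate 104 mm across on its -y side, top at 51 mm; a black disc with a white index line beside the shaft, on the side of its flat (14 to 27 mm from its axis); the control shaft rises from the top at about x = 0, y = +60 mm of the warmer. Origin: centre of its underside.
- shaft_tip (a point): Centre of the top of the upright steel D-shaft, z up, flat on its +x side, 2.5 mm from the axis. Diameter 16 mm, last 1.5 mm bevelled. Unpressed the tip is 24 mm above the warmer's top, 69 mm above the counter. The shaft cannot turn. It enters the knob's bore (0.8 mm play all round) when the knob's +x points as the shaft's +x, within about 6 degrees.
- shaft (a joint): How far the sprung shaft is pressed down, m: 0 = up, 0.006 = at the stop. It springs back when let go. It takes 2 N to start it moving, 6 N at the stop.
- call_bell: Bystander: counter bell, brass-coloured dome on a black base, 82 mm across, 60 mm tall; origin under its centre.
- saucer: Bystander: white saucer, 118 mm across, 16 mm tall; origin under its centre.
- stamp: Bystander: wooden hand stamp, 45 x 30 mm foot, 70 mm tall; origin under its centre.
Things that resemble listed ones, but are neither listed nor needed, are in the scene too. Several things have the shape of the knob; the one meant has the colours described above.

How it is judged:
By the outcome, as a careful person would: the job done as asked, in the order asked, and still so for the second after the job is handed in, while the arm keeps its last pose, push and grip.
It also fails if it takes over 35 s, if anything falls off the work surface, if the arm or the gripper's body presses on something with over 40 N, if the wrist force passes 120 N, or if a joint passes its speed limit or range.

ROBOT

A 7-joint arm with a two-finger parallel gripper is mounted at the origin on a cart in front of the work surface, level with it; the furniture and walls round the work are solid. World frame = base frame: x ahead of the robot, y to its left, z up, the work surface at z = 0. Lengths are in m, angles in rad, forces in N, time in s.
With the tool pointing down it reaches from about 0.4 to 0.85 m from the base axis. Payload 4.5 kg.
Tool frame: the origin (TCP) lies midway between the tips of the shut fingers; the grasp point (between the pads) lies 19 mm behind it; z points along the fingers, y is the line along which they close (so a half turn about z gives the same grasp; the last joint's range is limited). The gripper opens to 85 mm and grips with 20 to 120 N. Pads are 22 mm wide; open, the fingers measure 114 mm over their backs; the gripper's body (76 mm by 85 mm) begins 54 mm behind the grasp point. The pads swing forward as they close: fully open they stand 13 mm farther back than shut.
Start: joints at [1.367, 0.689, -0.195, 1.565, 0.157, 0.902, -0.215], TCP at [0.147, -0.607, 0.231] pointing down, gripper open.
Joint ranges: [-3.01, 3.01], [-0.46, 2.08], [-1.47, 1.51], [0.13, 2.56], [-1, 4.14], [0.04, 2.09], [-2.66, 2.66]. Speed limits (rad/s): [2.57, 2.57, 3.14, 3.14, 3.14, 3.14, 3.14].

INTERFACE

Orientations are given as [roll, pitch, yaw] about the fixed x, y, z axes, in that order (R = Rz(yaw) Ry(pitch) Rx(roll)).
In Python, from workcell import sensors, vision, job gives the robot as it stands. The module is installed in compiled form; this text tells all that it offers.
- The arm moves only by the tool apply_moves, never from a script. Its argument "targets" is a list of rows, each a list of 7 numbers: the shift along the world's x, y, z in cm, then the turn, a rotation vector about the world's x, y, z in units of 10 degrees (1.0 is 10 degrees), then the opening, from -1 (shut) to 1 (fully open). A call has 1 to 12 rows; each row shifts and turns the commanded pose from where the row before left it; what a row does not reach is not made up. A row lasts 1/8 s, in which the tool goes at most 62.5 mm and 10.7 degrees, less where a joint would pass 70% of its speed; a pose out of reach is approached as far as the arm can. A call is refused whole if a number of a shift passes 6.25 or a number of a turn 1, either way. A call with a gripper value outside its range is refused whole. The fingers move at their own pace and stop on an object; "squeeze" is the grip in N (left out, the last holds). Time passes only in rows, so rows that do not move let the fingers close. It gives the time, the measured TCP pose, the force, the opening and the grip force at its end, in the units of the state.
- sensors.get_state(): the state, without advancing time (a new reading comes with each control period).
- vision.camera(name): name is "side" or "top"; returns (picture, depth): 420x560x3 uint8, blue, green, red; 420x560 float32, m along the optical axis (not along the pixel's ray), 0 where there is no reading.
- vision.camera_info(name): a dict with "fx", "fy", "cx", "cy" (pixels), "dist_coeffs" ([k1, k2, p1, p2, k3] as OpenCV has them; the pictures are not rectified), "R" (3x3) and "t" (3): a world point X has camera coordinates R X + t. Camera axes: x right, y down, z forward; pixel columns grow to the right and rows downward; lengths in m; the calibration is good to about 2 mm. A picture is of the moment at which its call begins. camera_info takes no time and is no camera call.
- job.hand_in(): hands the job in; it is judged then, once.
The state is a dict: "time_s": time; "joint_positions": joint angles; "dq": joint speeds; "effort": joint torques, N m; "eef_pos": TCP position; "orientation": TCP orientation; "force": force on the tool from outside, world axes, zero at the start; "wrist_torque": the same for the moment, N m; "grip_width": finger opening in m; "gripper_force": force on a finger pad.
Only numpy, scipy, OpenCV 4.12 (cv2) and the standard library are available. Lean on these libraries where they do the work, as an engineer would, in place of code of your own. Each camera call takes 0.05 s, during which the arm holds its last target. There are 200 camera calls.

## Working session

There is one attempt and no reset: what is moved stays moved. The work goes in short steps, Python scripts to look and compute and a tool call to move; the robot and the scene stay as the last step left them, time stands still between calls to the robot, and variables do not carry over. Pictures are saved under pics/ and viewed, at most 10 in all, crops included, and the job is handed in when it is done.

Besides the shell and the picture viewer there is one more tool, called as name(argument=value, ...) on one line, values as JSON. apply_moves: Moves the arm, as the interface text tells. Its arguments: {"type":"object","properties":{"targets":{"type":"array"},"squeeze":{"type":"number"}},"required":["targets"]}

```bash
mkdir -p pics; cat > h.py <<'E'
import numpy as np, cv2
from workcell import sensors, vision, job
def cap(n):
    p,d=vision.camera(n); return p.copy(),d.copy()
def w(n,uv,z_depth=None,plane=None):
    """pixels -> world, by depth or by horizontal plane z"""
    i=vision.camera_info(n); K=np.array([[i['fx'],0,i['cx']],[0,i['fy'],i['cy']],[0,0,1.]])
    uv=np.asarray(uv,float).reshape(-1,1,2)
    r=cv2.undistortPoints(uv,K,np.array(i['dist_coeffs'],float)).reshape(-1,2)
    r=np.c_[r,np.ones(len(r))]; R=np.array(i['R']); t=np.array(i['t'])
    C=-R.T@t; D=r@R
    s=np.asarray(z_depth) if plane is None else (plane-C[2])/D[:,2]
    return C+D*np.reshape(s,(-1,1))
def px(n,X):
    i=vision.camera_info(n); K=np.array([[i['fx'],0,i['cx']],[0,i['fy'],i['cy']],[0,0,1.]])
    return cv2.projectPoints(np.asarray(X,float).reshape(-1,1,3),cv2.Rodrigues(np.array(i['R'],float))[0],np.array(i['t'],float),K,np.array(i['dist_coeffs'],float))[0].reshape(-1,2)
E
python3 - <<'E'
from h import *
for n in('top','side'):
    p,d=cap(n); cv2.imwrite(f'pics/{n}0.png',p); np.savez(f'{n}0.npz',p=p,d=d)
    i=vision.camera_info(n); print(n,i['fx'],-np.array(i['R']).T@np.array(i['t']),np.round(i['R'],2).tolist())
print(sensors.get_state())
E
```

```text
top 459.2758553578637 [ 0.43216852 -0.07472054  1.03838865] [[0.02, -1.0, -0.0], [-0.99, -0.02, -0.11], [0.11, 0.0, -0.99]]
side 459.1120386468969 [0.53826902 0.80635113 0.46507761] [[-1.0, 0.03, 0.01], [-0.0, 0.4, -0.92], [-0.03, -0.92, -0.4]]
{'time_s': 0.1, 'joint_positions': array([ 1.36679861,  0.68988018, -0.19449567,  1.56621769,  0.15725851,
        0.90251825, -0.21512015]), 'dq': array([-0.00075731, -0.00122409,  0.00047282, -0.00258031, -0.00021399,
        0.00106509,  0.00028816]), 'effort': array([-3.07122231e-03, -5.40605164e+01, -1.27155460e+00, -1.58987010e+01,
        9.31767019e-03,  4.39205833e-03,  8.66180983e-06]), 'eef_pos': array([ 0.14704411, -0.60686393,  0.23058202]), 'orientation': array([-3.13995705e+00,  1.06841460e-04,  2.37806638e-01]), 'force': array([-0.12629368,  0.47415394,  0.69676544]), 'wrist_torque': array([-0.00317222, -0.04638881,  0.03848121]), 'gripper_force': 0.0, 'grip_width': 0.0855927529057693}
```

View pics/top0.png

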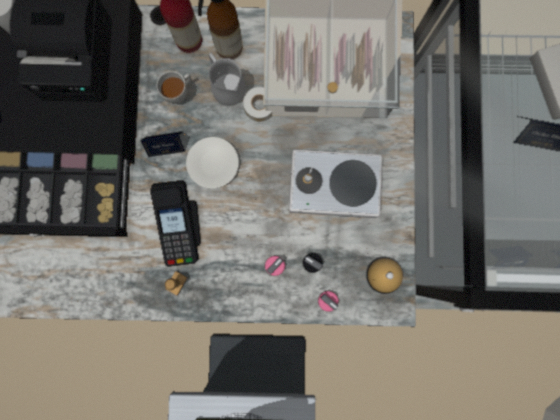

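View pics/side0.png

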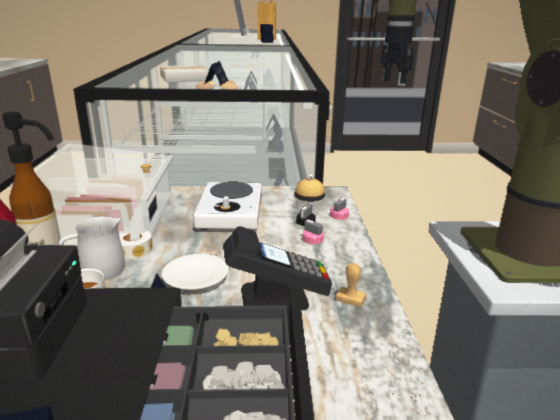

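The top view shows three knob-shaped things: black with grey bar at (313,262), pink at (275,265) and pink at (328,301). The description picks the black one. The warmer's shaft is at about (308,178), the bell at (385,275), the saucer at (212,162) and the stamp at (176,283). Next I check the choice in a close crop and measure.

```bash
python3 - <<'E'
from h import *
T=np.load('top0.npz');p,d=T['p'],T['d']
S=np.load('side0.npz')
a=cv2.resize(p[240:285,290:335],(400,400),interpolation=cv2.INTER_CUBIC)
b=cv2.resize(p[158:203,286:331],(400,400),interpolation=cv2.INTER_CUBIC)
c=cv2.resize(S['p'][190:235,200:245],(400,200*2),interpolation=cv2.INTER_CUBIC)[:200]
cv2.imwrite('pics/crop1.png',np.hstack([a,b]))
vv,uu=np.mgrid[0:420,0:560]
W=w('top',np.c_[uu.ravel(),vv.ravel()],d.ravel()).reshape(420,560,3)
print('counter',np.median(W[225:240,220:300,2]))
k=W[240:285,290:335]; m=(k[...,2]>.03)&(k[...,2]<.06); q=k[m]; print('bar',len(q),q.mean(0),np.percentile(q[:,2],[5,50,95]))
c,s,a=cv2.minAreaRect(q[:,:2].astype(np.float32)*1000); print(c,s,a)
m=(k[...,2]>.008)&(k[...,2]<.06); q=k[m]; print('knob',q.min(0),q.max(0),cv2.minEnclosingCircle(q[:,:2].astype(np.float32)))
k=W[158:203,286:331]; m=(k[...,2]>.057); q=k[m]; print('shaft',len(q),q.mean(0),q.min(0),q.max(0))
m=(W[...,2]>.04)&(W[...,2]<.057); m[:145]=0;m[222:]=0;m[:,:284]=0;m[:,390:]=0
q=W[m]; r=cv2.minAreaRect(q[:,:2].astype(np.float32)*1000); print('warmer',r, np.median(q[:,2]))
E
```

```text
counter 0.0003824945936961033
bar 121 [ 0.44016113 -0.14620544  0.03991026] [0.03639935 0.04004131 0.04408536]
(440.3071594238281, -146.42434692382812) (40.13121032714844, 13.7666015625) 59.272090911865234
knob [ 0.41904052 -0.16655643  0.01193938] [ 0.46118729 -0.12444925  0.04624946] ((0.44033101201057434, -0.14632731676101685), 0.022063909098505974)
shaft 46 [ 0.58318258 -0.11903605  0.25768874] [ 0.43216852 -0.13820814  0.05749237] [ 0.6260234  -0.07472054  1.03838865]
warmer ((616.4194946289062, -193.24008178710938), (198.98277282714844, 138.460205078125), 87.90937805175781) 0.04619872599900593
```

View pics/crop1.png

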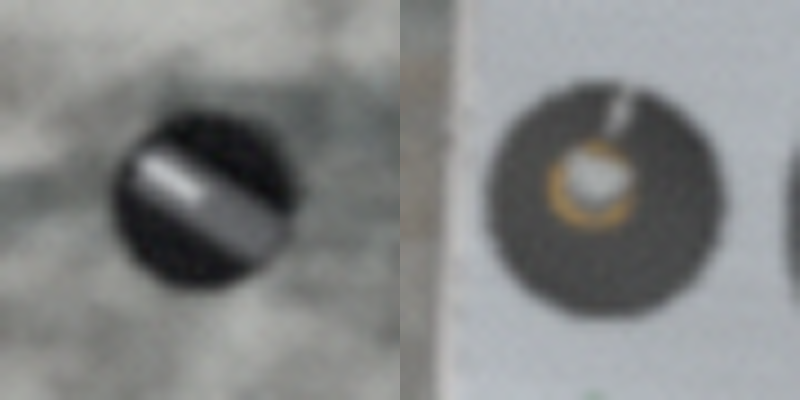

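Crop: the left half is the black knob with a grey bar, its white pointer end at upper left (about px (307,258)). The right half is the steel shaft tip at about (308,178), the disc centre at about (309,180.5), and the index line at about (311,170), to the upper right. I refine the angles and centres.

```bash
cat > meas.py <<'E'
from h import *
P=[cap('top') for _ in range(6)]
p=np.mean([x[0] for x in P],0); d=np.median([x[1] for x in P],0); np.savez('top1.npz',p=p,d=d)
g=p.mean(2)
vv,uu=np.mgrid[0:420,0:560]
W=w('top',np.c_[uu.ravel(),vv.ravel()],d.ravel()).reshape(420,560,3)
def pca(q,wt=None):
    wt=np.ones(len(q)) if wt is None else wt
    c=np.average(q,axis=0,weights=wt); e,v=np.linalg.eigh(np.cov((q-c).T,aweights=wt)); return c,v[:,1],np.sqrt(e)
def pl(m,z): return w('top',np.c_[uu[m],vv[m]],plane=z)[:,:2]
# knob
B=np.zeros(g.shape,bool); B[240:285,290:335]=1
m=B&(W[...,2]>.03)&(W[...,2]<.055); c,v,e=pca(pl(m,.04)); print('bar depth',c,np.degrees(np.arctan2(v[1],v[0])),e,m.sum())
C=np.zeros_like(B); C[250:274,300:326]=1
r=np.hypot(*(w('top',np.c_[uu.ravel(),vv.ravel()],plane=.04)[:,:2]-c).T).reshape(g.shape)
m=(r<.0215)&(g>60); c2,v,e=pca(pl(m,.04)); print('bar colour',c2,np.degrees(np.arctan2(v[1],v[0])),e,m.sum())
m=(r<.0215)&(g>125); c3,v,e=pca(pl(m,.04),g[m]-125); print('ptr',c3,np.degrees(np.arctan2(v[1],v[0])),'from centre',np.degrees(np.arctan2(*(c3-c)[::-1])),np.hypot(*(c3-c)),m.sum())
print(np.round(g[250:275,300:326]).astype(int))
print(np.round(g[165:196,294:326]).astype(int))
print(np.round(W[170:188,300:318,2]*1000).astype(int))
E
python3 meas.py
```

```text
bar depth [ 0.44016153 -0.14620172] 59.43571112559086 [0.00403621 0.0115053 ] 121
bar colour [ 0.43879135 -0.1468333 ] 53.21518223784759 [0.00594045 0.01222833] 134
ptr [ 0.44549181 -0.13824637] 58.877132628369225 from centre 56.1769057049473 0.009575984413146096 22
[[138 130 124 122 123 124 123 117 108 100 101 105 110 116 117 114 111 109
  112 112 108 107 103 101  98  98]
 [127 122 119 117 119 120 117 107  97  92  89  92  98 107 109 108 109 110
  110 109 107 102  98  95  92  93]
 [127 124 121 117 120 120 113  99  86  78  69  65  70  76  79  84  94 102
  104 105 106 103 100  94  91  91]
 [122 123 120 120 124 124 113  91  66  52  41  35  38  40  44  51  61  71
   77  84  94  97  97  94  90  90]
 [124 122 123 125 129 123 101  72  42  27  24  25  22  23  25  28  32  40
   55  66  76  88  94  92  91  91]
 [121 122 124 127 122 102  74  49  37  25  20  18  21  25  24  26  24  27
   37  48  60  75  89  95  94  94]
 [116 118 121 119 104  82  70  71  68  51  34  21  22  20  24  24  24  24
   26  32  47  67  88  98  99 100]
 [110 111 112 101  83  95 111 119 107  86  64  44  29  20  19  23  24 
[... 6343 characters left out ...]
45 48 47 46 47]
 [46 45 45 44 67 71 70 71 67 69 47 46 46 45 48 47 46 45]
 [47 46 47 48 68 70 67 69 70 69 69 69 45 47 46 46 47 47]
 [46 45 46 47 64 70 69 68 69 68 70 69 47 47 46 45 46 46]
 [47 46 46 48 58 67 69 69 68 69 69 47 46 47 46 46 45 46]
 [47 46 47 47 50 61 66 69 68 69 55 47 46 46 46 46 45 47]
 [44 46 46 46 47 51 56 58 58 52 46 47 45 46 46 46 44 48]
 [46 47 48 46 46 47 46 48 49 47 47 48 46 46 47 46 45 45]
 [45 45 47 46 46 45 46 45 47 47 47 46 45 47 45 47 45 46]
 [46 46 46 47 46 45 46 45 46 45 45 45 46 46 47 47 47 44]
 [46 46 45 45 47 46 46 45 45 46 46 46 46 46 45 45 46 45]
 [47 46 45 45 45 45 47 43 46 45 46 46 46 46 47 48 46 46]
 [46 46 47 48 45 45 46 44 46 46 45 45 45 48 46 46 45 46]]
```

The pointer is on the knob's +x+y end, so its yaw is about 59°. The shaft's flat and the index line both sit at about -20°. Now I fit the centres and angle precisely.

```bash
cat > fit.py <<'E'
from h import *
from scipy.optimize import least_squares
from scipy.ndimage import map_coordinates as mc
T=np.load('top1.npz'); g=T['p'].mean(2); d=T['d']
def circ(c0,z,rin,rout,skip=()):
    # edge radius per angle on plane z: mid-level crossing, then circle fit
    th=np.radians([a for a in range(0,360,4) if not any(l<=a<=h for l,h in skip)]); r=np.linspace(rin,rout,60); c=np.array(c0)
    E=[]
    for t in th:
        X=np.c_[c[0]+r*np.cos(t),c[1]+r*np.sin(t),np.full(60,z)]; q=px('top',X)
        f=mc(g,[q[:,1],q[:,0]],order=1); k=np.argmax(np.gradient(f)); 
        wt=np.clip(np.gradient(f),0,None)*(abs(np.arange(60)-k)<12); E.append(X[k,:2]*0+c+(wt@r/wt.sum())*np.array([np.cos(t),np.sin(t)]))
    E=np.array(E); s=least_squares(lambda v:np.hypot(*(E-v[:2]).T)-v[2],[*c,(rin+rout)/2],loss='soft_l1',f_scale=.0005)
    return s.x,np.median(abs(s.fun))
disc=circ(w('top',[[309.1,180.5]],plane=.0465)[0,:2],.0465,.02,.036,[(320,360)]); print('disc',disc)
kn=circ((.4402,-.1462),.018,.014,.030,[(40,80),(220,260)]); print('knob skirt',kn)
# D prism silhouette fit to depth mask
vv,uu=np.mgrid[170:188,300:318]; 
W=w('top',np.c_[uu.ravel(),vv.ravel()],d[170:188,300:318].ravel()); M=(W[:,2].reshape(18,18)>.052).astype(float)
xs=np.linspace(-8,8,81); X,Y=np.meshgrid(xs,xs); D=(X**2+Y**2<=64)&(X<=2.5); D=np.c_[X[D],Y[D]]/1000
def ren(v):
    c,s=np.cos(v[2]),np.sin(v[2]); q=D@np.array([[c,s],[-s,c]])+v[:2]; im=np.zeros((18*8,18*8),np.uint8)
    for z in np.linspace(.052,.069,8):
        sc=q if z<.0675 else v[:2]+(q-v[:2])*(1-.1875*(z-.0675)/.0015)
        h=cv2.convexHull(((px('top',np.c_[sc,np.full(len(q),z)])-[299.5,169.5])*8).astype(np.float32)).astype(np.int32); cv2.fillConvexPoly(im,h,1)
    return im[4::8,4::8].astype(float), im.reshape(18,8,18,8).mean((1,3))
best=[]
for dx in np.arange(-3,3.1,.5):
  for dy in np.arange(-3,3.1,.5):
    for a in range(-45,10,5):
      v=[disc[0][0]+dx/1e3,disc[0][1]+dy/1e3,np.radians(a)]; R=ren(v)[1]; best.append((np.sum((R-M)**2),dx,dy,a))
best.sort(); print(best[:6]); B=np.array(best[:40]); print('mean of top',B.mean(0))
# index line
ax=disc[0][:2]; an=np.radians(np.arange(-60,30,1.)); f=[]
for r in np.linspace(.016,.025,10):
    q=px('top',np.c_[ax[0]+r*np.cos(an),ax[1]+r*np.sin(an),np.full(len(an),.0465)]); l=mc(g,[q[:,1],q[:,0]],order=1)
    b=np.clip(l-np.median(l)-12,0,None); k=np.argmax(b); b*=abs(np.arange(len(an))-k)<15; f.append(np.degrees(b@an/b.sum()))
print('index',np.round(f,1),np.mean(f))
E
python3 fit.py
```

```text
disc (array([ 0.61899199, -0.1344669 ,  0.02938729]), np.float64(0.00023034950184368415))
knob skirt (array([ 0.44050395, -0.14726761,  0.0221616 ]), np.float64(0.00027060936833266797))Traceback (most recent call last):
  File "fit.py", line 31, in <module>
    v=[disc[0][0]+dx/1e3,disc[0][1]+dy/1e3,np.radians(a)]; R=ren(v)[1]; best.append((np.sum((R-M)**2),dx,dy,a))
                                                             ~~~^^^
  File "fit.py", line 25, in ren
    h=cv2.convexHull(((px('top',np.c_[sc,np.full(len(q),z)])-[299.5,169.5])*8).astype(np.float32)).astype(np.int32); cv2.fillConvexPoly(im,h,1)
                       ~~^^^^^^^^^^^^^^^^^^^^^^^^^^^^^^^^^^^
  File "h.py", line 15, in px
    i=vision.camera_info(n); K=np.array([[i['fx'],0,i['cx']],[0,i['fy'],i['cy']],[0,0,1.]])
ValueError: time passes only in moves, steps and waits
```

```bash
sed -i "s/i=vision.camera_info(n)/i=info(n)/; 2a import functools\ninfo=functools.cache(lambda n: vision.camera_info(n))" h.py; time python3 fit.py
```

```text
disc (array([ 0.61899199, -0.1344669 ,  0.02938729]), np.float64(0.00023034950184368415))
knob skirt (array([ 0.44050395, -0.14726761,  0.0221616 ]), np.float64(0.00027060936833266797))
[(np.float64(4.140625), np.float64(3.0), np.float64(3.0), -20), (np.float64(4.379638671875), np.float64(3.0), np.float64(3.0), -15), (np.float64(4.49072265625), np.float64(3.0), np.float64(3.0), -25), (np.float64(4.862548828125), np.float64(3.0), np.float64(3.0), -10), (np.float64(4.989501953125), np.float64(3.0), np.float64(3.0), -30), (np.float64(5.41943359375), np.float64(3.0), np.float64(2.5), -20)]
mean of top [  6.97927246   2.8375       2.675      -21.25      ]
index [-2.5 -4.4 -5.3 -6.4 -7.4 -8.1 -8.3 -8.5 -8.7 -8.9] -6.844951828976598
real	0m25.838s
user	0m26.295s
sys	0m0.172s
```

```bash
python3 - <<'E'
s=open('fit.py').read()
s=s.replace("np.arange(-3,3.1,.5)","np.arange(1,7.1,.5)").replace("range(-45,10,5)","range(-35,0,5)").replace("ax=disc[0][:2]","ax=disc[0][:2]+B[:10].mean(0)[1:3]/1e3; print('axis',ax)")
open('fit.py','w').write(s)
E
python3 fit.py
```

```text
disc (array([ 0.61899199, -0.1344669 ,  0.02938729]), np.float64(0.00023034950184368415))
knob skirt (array([ 0.44050395, -0.14726761,  0.0221616 ]), np.float64(0.00027060936833266797))
[(np.float64(1.60498046875), np.float64(4.0), np.float64(3.5), -20), (np.float64(1.71826171875), np.float64(4.0), np.float64(3.5), -15), (np.float64(1.928466796875), np.float64(4.0), np.float64(3.0), -20), (np.float64(1.968505859375), np.float64(4.0), np.float64(3.5), -25), (np.float64(2.02490234375), np.float64(4.0), np.float64(3.0), -15), (np.float64(2.124755859375), np.float64(4.0), np.float64(3.5), -10)]
mean of top [  2.77077026   3.9875       3.4        -17.75      ]
axis [ 0.62284199 -0.1311669 ]
index [-19.5 -19.8 -19.9 -19.7 -19.6 -19.5 -19.2 -18.9 -19.4  22.2] -15.352942013300463
```

apply_moves(targets=[[2.4,3.8,0,0,0,0.38,0.2],[2.4,3.8,0,0,0,0.38,0.2],[2.4,3.8,0,0,0,0.38,0.2],[2.4,3.8,0,0,0,0.38,0.2],[2.4,3.8,0,0,0,0.38,0.2],[2.4,3.8,0,0,0,0.38,0.2],[2.4,3.8,0,0,0,0.38,0.2],[2.4,3.8,0,0,0,0.38,0.2],[2.4,3.8,0,0,0,0.38,0.2],[2.4,3.8,0,0,0,0.38,0.2],[2.4,3.8,0,0,0,0.38,0.2],[2.4,3.8,0,0,0,0.38,0.2]], squeeze=60)

```text
time_s: 1.9
eef_pos: [0.4361, -0.1503, 0.2315]
orientation: [3.141, -0.0, 1.036]
force: [0.4, -0.7, 1.0]
grip_width: 0.0509
gripper_force: 0.0
```

apply_moves(targets=[[0,0,-4,0,0,0,0.2],[0,0,-4,0,0,0,0.2],[0,0,-4,0,0,0,0.2],[0,0,0,0,0,0,0.2]])

```text
time_s: 2.4
eef_pos: [0.4337, -0.1509, 0.1096]
orientation: [-3.137, 0.002, 1.035]
force: [-0.4, 0.3, 0.6]
grip_width: 0.0509
gripper_force: 0.0
```

apply_moves(targets=[[0.65,0.4,-3,0,0,0,0.2],[0,0,-3,0,0,0,0.2],[0,0,-1,0,0,0,0.2],[0,0,0,0,0,0,0.2]])

```text
time_s: 2.9
eef_pos: [0.4421, -0.1476, 0.042]
orientation: [3.141, -0.0, 1.033]
force: [-0.5, -0.2, -0.1]
grip_width: 0.0513
gripper_force: 0.0
```

```bash
python3 - <<'E'
from h import *
p,d=cap('side'); print(sensors.get_state()['eef_pos'])
u,v=px('side',[[.440,-.147,.03]])[0].astype(int); print(u,v)
cv2.imwrite('pics/s1.png',cv2.resize(p[v-45:v+35,u-50:u+50],(800,640),interpolation=cv2.INTER_CUBIC)[:600])
E
```

```text
[ 0.44231637 -0.14773289  0.04236938]
306 210
```

View pics/s1.png

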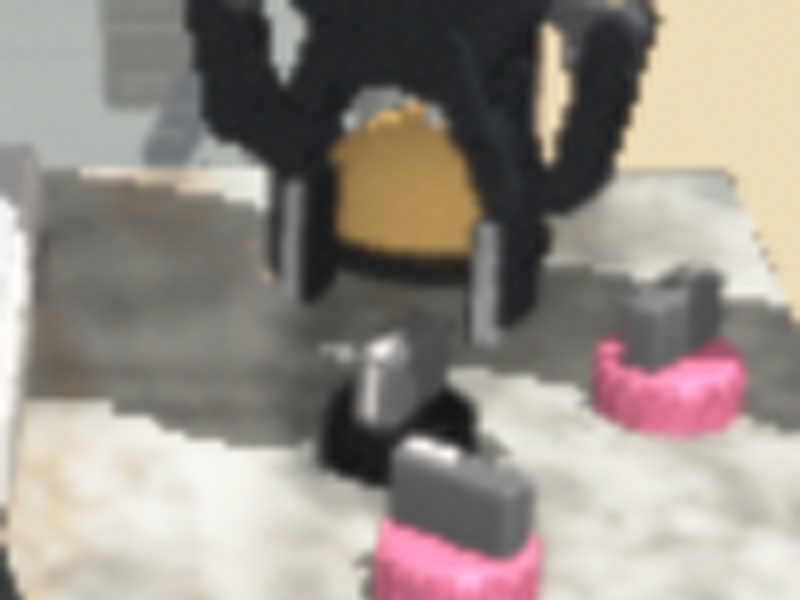

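The open fingers straddle the black knob's bar, with the white pointer end at crop (385,375), and the pink knobs are clear. I descend and close.

apply_moves(targets=[[-0.2,0.1,-1.2,0,0,0,0.2],[0,0,-1.0,0,0,0,0.2],[0,0,0,0,0,0,0.2],[0,0,0,0,0,0,0.2]])

```text
time_s: 3.45
eef_pos: [0.44, -0.1466, 0.0197]
orientation: [3.141, -0.0, 1.033]
force: [-0.0, 0.3, 0.5]
grip_width: 0.0514
gripper_force: 0.0
```

apply_moves(targets=[[0,0,0,0,0,0,-1],[0,0,0,0,0,0,-1],[0,0,0,0,0,0,-1],[0,0,0,0,0,0,-1],[0,0,0,0,0,0,-1],[0,0,0,0,0,0,-1]])

```text
time_s: 4.2
eef_pos: [0.44, -0.1465, 0.0197]
orientation: [3.141, -0.0, 1.034]
force: [0.2, 0.4, 5.8]
grip_width: 0.0129
gripper_force: 59.5
```

apply_moves(targets=[[0,0,1,0,0,0,-1],[0,0,3,0,0,0,-1],[0,0,4,0,0,0,-1],[0,0,3,0,0,0,-1],[0,0,0,0,0,0,-1]])

```text
time_s: 4.82
eef_pos: [0.4408, -0.1469, 0.1314]
orientation: [3.137, -0.001, 1.033]
force: [0.5, 0.2, -0.9]
grip_width: 0.0125
gripper_force: 58.7
```

apply_moves(targets=[[1.5,0.13,0,0,0,-0.65,-1],[1.5,0.13,0,0,0,-0.65,-1],[1.5,0.13,0,0,0,-0.65,-1],[1.5,0.13,0,0,0,-0.65,-1],[1.5,0.13,0,0,0,-0.65,-1],[1.5,0.13,0,0,0,-0.65,-1],[1.5,0.13,0,0,0,-0.65,-1],[1.5,0.13,0,0,0,-0.65,-1],[1.5,0.13,0,0,0,-0.65,-1],[1.5,0.13,0,0,0,-0.65,-1],[1.5,0.13,0,0,0,-0.65,-1],[1.5,0.13,0,0,0,-0.65,-1]])

```text
time_s: 6.32
eef_pos: [0.6191, -0.1307, 0.1277]
orientation: [3.14, 0.003, -0.331]
force: [-0.5, 1.1, -1.0]
grip_width: 0.0128
gripper_force: 58.6
```

apply_moves(targets=[[0,0,0,0,0,0,-1],[0,0,0,0,0,0,-1]])

```text
time_s: 6.58
eef_pos: [0.6183, -0.1309, 0.1284]
orientation: [3.14, 0.002, -0.326]
force: [-0.5, -0.5, -1.5]
grip_width: 0.013
gripper_force: 58.6
```

```bash
python3 - <<'E'
from h import *
p,d=cap('side'); np.savez('s2.npz',p=p,d=d); st=sensors.get_state(); print(st['eef_pos'],np.degrees(st['orientation']),st['joint_positions'])
u,v=px('side',[[.623,-.131,.09]])[0].astype(int); print(u,v)
cv2.imwrite('pics/s2.png',cv2.resize(p[v-35:v+40,u-50:u+50],(800,600),interpolation=cv2.INTER_CUBIC))
E
```

```text
[ 0.61837355 -0.13109912  0.12865338] [ 1.79944096e+02  1.20248699e-01 -1.87126026e+01] [ 0.09850922  0.82645962  0.06836364  1.63648787 -0.07871924  0.68357218
 -1.69133318]
224 188
```

View pics/s2.png

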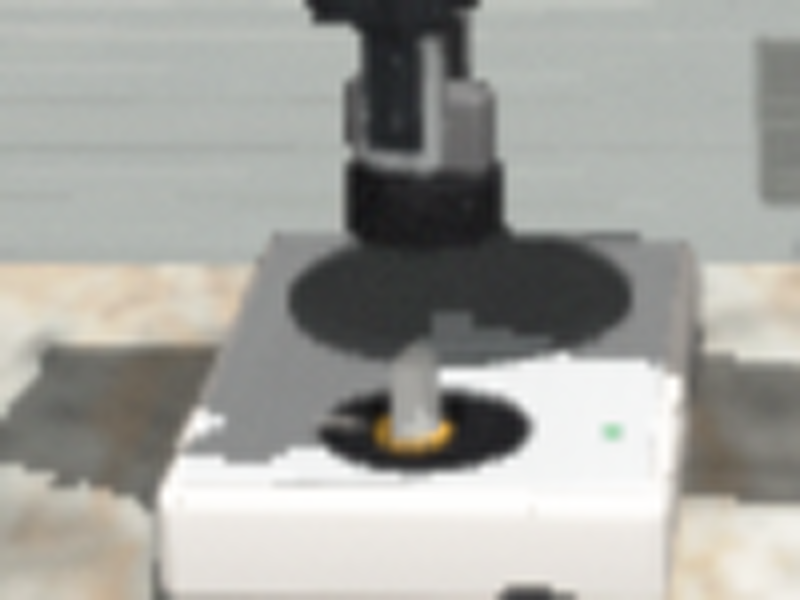

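The knob is held upright, above and to the right (-x) of the shaft: skirt centre at crop x about 424, shaft at about 416. The D is asymmetric, so the axis lies about 1.5 mm further to +x. I check x and y from the side depth.

```bash
python3 - <<'E'
from h import *
T=np.load('s2.npz'); d=T['d']; g=T['p'].mean(2)
vv,uu=np.mgrid[150:232,170:280]; W=w('side',np.c_[uu.ravel(),vv.ravel()],d[150:232,170:280].ravel())
def sel(x,y,z,r): return W[(np.hypot(W[:,0]-x,W[:,1]-y)<r)&(W[:,2]>z[0])&(W[:,2]<z[1])]
k=sel(.6184,-.131,(.108,.126),.03); s=sel(.623,-.131,(.052,.066),.015)
from scipy.optimize import least_squares
for n,q,r in(('knob',k,.0225),('shaft',s,.008)):
    f=least_squares(lambda v:np.hypot(*(q[:,:2]-v).T)-r,q[:,:2].mean(0)-[0,.005],loss='soft_l1',f_scale=.001)
    print(n,len(q),f.x,np.std(f.fun),q.min(0),q.max(0))
# column edges
u0,v0=174,153
for z,c in((.118,'knob'),(.06,'shaft')):
    u,v=px('side',[[.62,-.131+(.0225 if c=='knob' else .008)*.3,z]])[0]; v=int(round(v)); print(c,v,np.round(g[v,int(u)-16:int(u)+17]).astype(int),int(u)-16)
E
```

```text
knob 142 [ 0.61797985 -0.130306  ] 0.0013840350085526443 [ 0.59658491 -0.12774141  0.10985893] [ 0.63754351 -0.10373655  0.12591232]
shaft 32 [ 0.62394639 -0.13042593] 0.0014814511752101129 [ 0.61607891 -0.12963766  0.0527443 ] [ 0.6272168  -0.118356    0.06561409]
knob 178 [174 174 175 176 175 176 176 167  72  30  25  24  27  28  32  32  38  40
  36  35  33  31  35  44  34  30  30  65 163 176 176 177 177] 209
shaft 201 [139 139 138 139 140 139 139 140 138 138 134 119 123 156 163 163 160 149
 155 158 161 163 185 212 220 237 239 240 241 243 243 242 242] 210
```

apply_moves(targets=[[0.45,0,-1,0,0,-0.08,-1],[0,0,-1.5,0,0,0,-1],[0,0,-1.0,0,0,0,-1],[0,0,0,0,0,0,-1],[0,0,0,0,0,0,-1]])

```text
time_s: 7.25
eef_pos: [0.6244, -0.1309, 0.0944]
orientation: [3.142, -0.0, -0.342]
force: [-0.2, -0.7, -1.6]
grip_width: 0.013
gripper_force: 58.6
```

```bash
python3 - <<'E'
from h import *
p,d=cap('side'); np.savez('s3.npz',p=p,d=d); st=sensors.get_state(); print(st['eef_pos'],np.degrees(st['orientation']))
pt,dt=cap('top')
a=cv2.resize(p[165:225,194:254],(400,400),interpolation=cv2.INTER_CUBIC)
b=cv2.resize(pt[150:210,280:340],(400,400),interpolation=cv2.INTER_CUBIC)
cv2.imwrite('pics/s3.png',np.hstack([a,b]))
E
```

```text
[ 0.62456685 -0.13094955  0.09462855] [ 1.79999276e+02 -4.32930622e-02 -1.95723666e+01]
```

View pics/s3.png

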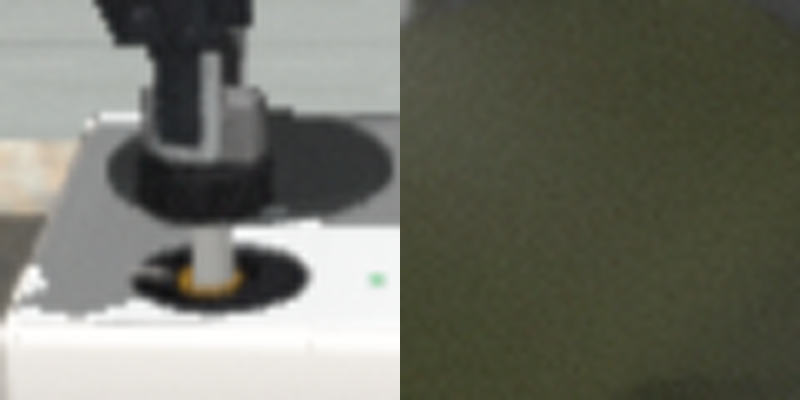

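Left: the knob (centre crop x 204.5) hangs just above the shaft (silhouette centre 212, collar 211.5), so the knob is about 1.5 mm too far to +x. Right: the top camera is blocked by the arm. I correct and descend in steps.

apply_moves(targets=[[-0.15,0,0,0,0,0,-1],[0,0,-0.3,0,0,0,-1],[0,0,-0.3,0,0,0,-1],[0,0,-0.2,0,0,0,-1],[0,0,0,0,0,0,-1]])

```text
time_s: 7.98
eef_pos: [0.6228, -0.1309, 0.0864]
orientation: [3.142, -0.0, -0.342]
force: [-0.8, 0.7, 2.6]
grip_width: 0.0127
gripper_force: 58.9
```

apply_moves(targets=[[0,0,-0.15,0,0,0,-1],[0,0,0,0,0,0,-1]])

```text
time_s: 8.22
eef_pos: [0.6229, -0.1308, 0.085]
orientation: [-3.142, -0.0, -0.342]
force: [-0.3, -0.5, 4.5]
grip_width: 0.0126
gripper_force: 59.0
```

Force follows the spring law (about 4.5 N at 3.7 mm), so the shaft is being pushed down and has not entered. I raise the knob and measure its offset more precisely.

apply_moves(targets=[[0,0,1.0,0,0,0,-1],[0,0,0,0,0,0,-1],[0,0,0,0,0,0,-1]])

```text
time_s: 8.6
eef_pos: [0.6226, -0.1308, 0.0948]
orientation: [3.142, 0.0, -0.342]
force: [-0.3, 0.5, -1.6]
grip_width: 0.0126
gripper_force: 58.8
```

```bash
cat > side.py <<'E'
from h import *
from scipy.optimize import least_squares
P=[cap('side') for _ in range(8)]; p=np.mean([x[0] for x in P],0); d=np.median([x[1] for x in P],0); g=p.mean(2); np.savez('s4.npz',p=p,d=d)
st=sensors.get_state(); e=st['eef_pos']; print(e,np.degrees(st['orientation']),st['force'])
vv,uu=np.mgrid[140:240,170:280]; W=w('side',np.c_[uu.ravel(),vv.ravel()],d[140:240,170:280].ravel())
zb=e[2]-.0197
for n,x0,z,r in(('knob',e[:2],(zb+.002,zb+.016),.0225),('shaft',(.623,-.131),(.050,zb-.003),.008)):
    q=W[(np.hypot(W[:,0]-x0[0],W[:,1]-x0[1])<r+.004)&(W[:,2]>z[0])&(W[:,2]<z[1])]
    m=abs(q[:,0]-x0[0])<.6*r
    f=least_squares(lambda v:np.hypot(*(q[m,:2]-[x0[0],v[0]]).T)-r,[x0[1]],loss='soft_l1',f_scale=.001)
    print(n,m.sum(),'y',f.x,np.std(f.fun))
def edges(x0,y0,zs,half):   # x of silhouette edges, in the plane y=y0, per height
    xs=np.linspace(-half,half,400)+x0
    for z in zs:
        q=px('side',np.c_[xs,np.full(400,y0),np.full(400,z)]); from scipy.ndimage import map_coordinates as mc
        l=np.array([mc(p[...,c],[q[:,1],q[:,0]],order=1) for c in range(3)]); G=np.abs(np.gradient(l,axis=1)).sum(0)
        G=np.convolve(G,np.ones(25)/25,'same')
        L=G[:200].argmax(); Rr=200+G[200:].argmax(); print('  z',round(z,4),'x',np.round(xs[[L,Rr]],4),'mid',round(xs[[L,Rr]].mean(),5),'w',round(xs[Rr]-xs[L],4))
print('knob');edges(e[0],e[1],zb+np.array([.006,.009,.012]),.032)
print('shaft');edges(.6215,-.131,np.linspace(.054,zb-.008,4),.013)
E
python3 side.py
```

```text
[ 0.62266532 -0.13081128  0.09467747] [ 1.79992406e+02  1.48694335e-02 -1.95735521e+01] [ 0.11872781  0.53117048 -0.66449724]
knob 75 y [-0.13044887] 0.0007676077959914819
shaft 35 y [-0.13129043] 0.0006880391724286662
knob
  z 0.081 x [0.6001 0.6527] mid 0.62643 w 0.0526
  z 0.084 x [0.6001 0.6441] mid 0.6221 w 0.0439
  z 0.087 x [0.6    0.6441] mid 0.62202 w 0.0441
shaft
  z 0.054 x [0.6157 0.6289] mid 0.62228 w 0.0132
  z 0.0583 x [0.6151 0.6283] mid 0.6217 w 0.0132
  z 0.0627 x [0.6154 0.6282] mid 0.62179 w 0.0128
  z 0.067 x [0.6148 0.6329] mid 0.62385 w 0.0181
```

The knob should move about +1.2 mm in x and -1.0 mm in y. I correct and descend.

apply_moves(targets=[[0.12,-0.1,0,0,0,0,-1],[0,0,-0.4,0,0,0,-1],[0,0,-0.3,0,0,0,-1],[0,0,-0.15,0,0,0,-1],[0,0,0,0,0,0,-1],[0,0,0,0,0,0,-1]])

```text
time_s: 9.75
eef_pos: [0.624, -0.1318, 0.0864]
orientation: [3.142, -0.0, -0.342]
force: [-0.6, 1.1, -0.5]
grip_width: 0.013
gripper_force: 58.8
```

apply_moves(targets=[[0,0,-0.15,0,0,0,-1],[0,0,0,0,0,0,-1]])

```text
time_s: 10.0
eef_pos: [0.6239, -0.1318, 0.0847]
orientation: [3.142, 0.0, -0.342]
force: [0.0, 0.6, -0.1]
grip_width: 0.0126
gripper_force: 58.8
```

There is no axial force now with the knob underside 4 mm below the tip height, so the shaft has entered. I continue down.

apply_moves(targets=[[0,0,-0.3,0,0,0,-1],[0,0,-0.3,0,0,0,-1],[0,0,-0.3,0,0,0,-1],[0,0,0,0,0,0,-1]])

```text
time_s: 10.5
eef_pos: [0.6237, -0.1318, 0.0754]
orientation: [3.141, 0.001, -0.342]
force: [-0.4, 0.5, -0.9]
grip_width: 0.0127
gripper_force: 58.8
```

apply_moves(targets=[[0,0,-0.2,0,0,0,-1],[0,0,-0.2,0,0,0,-1],[0,0,0,0,0,0,-1]])

```text
time_s: 10.88
eef_pos: [0.6241, -0.1319, 0.072]
orientation: [3.142, -0.0, -0.342]
force: [-1.0, 0.8, 3.1]
grip_width: 0.0125
gripper_force: 58.9
```

Home was reached at about TCP z 0.0745 and the spring is now compressing. I press on to the stop.

apply_moves(targets=[[0,0,-0.2,0,0,0,-1],[0,0,-0.15,0,0,0,-1],[0,0,0,0,0,0,-1],[0,0,0,0,0,0,-1]])

```text
time_s: 11.38
eef_pos: [0.6241, -0.1319, 0.0687]
orientation: [-3.142, -0.0, -0.342]
force: [-1.1, -0.2, 5.6]
grip_width: 0.0129
gripper_force: 59.7
```

apply_moves(targets=[[0,0,-0.1,0,0,0,-1],[0,0,0,0,0,0,-1]])

```text
time_s: 11.62
eef_pos: [0.6242, -0.1319, 0.0686]
orientation: [-3.141, -0.001, -0.342]
force: [-2.7, 0.7, 12.3]
grip_width: 0.0124
gripper_force: 60.6
```

The TCP stalls at 0.0686 (expected 0.0687) as force rises to 12 N, so this is the stop. I take a final look.

```bash
python3 - <<'E'
from h import *
p,d=cap('side'); st=sensors.get_state(); print(st['eef_pos'],st['force'],st['grip_width'])
cv2.imwrite('pics/s5.png',cv2.resize(p[165:225,184:264],(800,600),interpolation=cv2.INTER_CUBIC))
E
```

```text
[ 0.62418054 -0.13189608  0.06860798] [-2.83942894  0.88504279 12.60853968] 0.012605951222684821
```

View pics/s5.png

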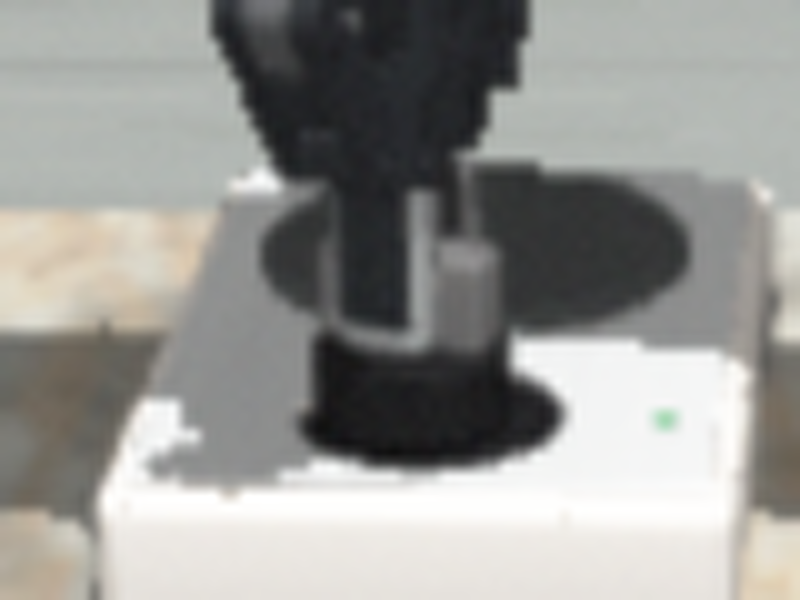

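The knob sits upright, low over the disc (skirt at crop (410,390)), still gripped and pressed with about 12.6 N. I hand in.

```bash
python3 -c "
from workcell import job
print(job.hand_in())"
```

```text
the job is handed in; nothing more can be done
None
```

The knob is on the D-shaft, turned to match the flat, fully home and pressed to the stop at about 12.6 N; I handed in at about 12 s, still gripping it, and the bell, saucer and stamp were not touched.

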